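# Swing the jig fence to its stop and pin it

## Task

On the cutting jig, swing the orange fence plate round its pivot by pushing it near its free outer corner until its side bears against the brass stop, and keep a light, steady push of about 8 N on it there for a second so it is truly home; never press it harder than 20 N. Then take the index pin with the black knob out of its metal parking block, put it down through the plate's hole into the socket below until the knob sits on the plate, and let go. Leave the paint jar, glue bottle and screwdriver alone.

Things in the scene. Friction and masses are not known exactly. Their poses are not given: they have to be found in the camera images.
- base: Fixed plywood jig board 240 x 220 mm (x, y), 24 mm thick, with a green inlay on top. Origin: centre of its underside, on the table; x, y along its edges, z up.
- pivot (a point): Foot of the pivot on the board's top face, at (-85, 50, 24) mm in the board frame. A 12 mm steel pin fixed to the board passes through the plate and carries a cap of 24 mm diameter, top 17 mm above the board, that keeps the plate from lifting off.
- stop_guide: Fixed guide of the stop in the board's top; origin at the foot of the pivot, axes as the board's. It carries the set stop: a brass post of 16 mm diameter, 28 mm high, and a steel index socket flush in the board (12 mm hole, 24 mm deep, chamfered). The stop was set and clamped anywhere within 0.05 rad either way about the pivot; its setting is not reported: see or feel it.
- plate: Orange fence plate, 8 mm thick, loose on the pivot (about 1 mm play); slides on the board with plain friction, about 0.35 kg, stays where left. Origin: pivot axis, underside; x to its free end, z up. Spans x -30 to 140, y -30 to 30 mm; a fence rib, y -30 to -18, full length, top 30 mm above the underside. Starts swung 0.5 to 1.0 rad clockwise (from above) from home.
- plate_hole (a point): Index hole at the top face of the plate, at (75, 6, 8) mm in the plate frame. 11.5 mm diameter with a 2 mm chamfer. When the plate is home against the stop, wherever that is set, this hole is over the stop's socket; pin length below the plate is then 22 mm.
- push_spot (a point): Push point on the outer (-y) upright face of the fence rib, near the free corner, at (128, -30, 19) mm in the plate frame. Pushing here towards plate +y turns the plate anticlockwise until its +y edge (y = 30) meets the stop post, at about x = 115; the plate is then parallel to the board's x axis to 0.05 rad, as the stop is set.
- pin_block: Fixed aluminium parking block, 56 x 56 x 36 mm, in which the pin stands at the start. Origin: centre of the underside. A 12 mm hole goes down through its middle.
- pin: Index pin: steel shank of 10 mm diameter, 30 mm long, its end tapered to 6 mm over the last 4 mm, and above it a black cylindrical knob of 22 mm diameter and 32 mm height with a red band, whose underside rests on the block or on the plate. 62 mm in all, about 50 g. Origin: lower end of the shank; z up along the pin.
- pin_head (a point): Middle of the pin's knob, 52 mm above the pin's lower end (10 mm below its top), where to grip it.
- paint_jar: Bystander: blue paint jar with a white cap, 44 mm diameter, 55 mm high, standing loose. Origin: centre of the underside.
- glue_bottle: Bystander: white glue bottle with a red cap, 48 mm diameter, 120 mm high, standing loose. Origin: centre of the underside.
- screwdriver: Bystander: screwdriver, lying loose beyond the board. Origin: underside, near the middle of its length; x along it.

How it is judged:
By the outcome, as a careful person would: the job done as asked, in the order asked, and still so for the second after the job is handed in, with the robot touching nothing.
It also fails if it takes over 72 s, if anything falls off the work surface, if the arm or the gripper's body presses on something with over 40 N, if the wrist force passes 120 N, or if a joint passes its speed limit or range.

## Robot

A 6-joint arm with a two-finger parallel gripper is mounted at the origin on the work surface. World frame = base frame: x ahead of the robot, y to its left, z up, the work surface at z = 0. Lengths are in m, angles in rad, forces in N, time in s.
With the tool pointing down it reaches from about 0.25 to 0.725 m from the base axis. Payload 4 kg.
Tool frame: the origin (TCP) lies between the finger pads; the fingertips stand 11 mm ahead of it and the grasp point (between the pads) lies 8 mm behind it (bot.tip_extent is the distance from the TCP to the fingertips, in m); z points along the fingers, y is the line along which they close (so a half turn about z gives the same grasp; the last joint's range is limited). The gripper opens to 85 mm and grips with 20 to 120 N. Pads are 22 mm wide; open, the fingers measure 114 mm over their backs; the gripper's body (76 mm by 85 mm) begins 54 mm behind the grasp point. The pads swing forward as they close: fully open they stand 13 mm farther back than shut.
Start: joints at [1.151, 0.241, 0.005, 1.335, 0, 1.571], TCP at [0.204, 0.457, 0.242] pointing down, gripper open.
Joint ranges: [-2.72, 2.72], [-1.05, 1.87], [-1.09, 1.28], [-1.99, 2.15], [-1.42, 1.44], [-3.14, 3.14]. Speed limits (rad/s): [2.79, 2.79, 3.14, 3.14, 3.14, 3.14].

## Interface

Orientations are given as a unit quaternion [x, y, z, w].
In Python, from workcell import bot gives the robot as it stands. The module is installed in compiled form; this text tells all that it offers.
- The arm moves only by the tool drive_tool, never from a script. Its argument "rows" is a list of rows, each an object of numbers: "dx", "dy", "dz": the shift along the tool's x, y, z in units of 50 mm (1.0 is 50 mm); "wx", "wy", "wz": the turn, a rotation vector about the tool's x, y, z in units of 5 degrees (1.0 is 5 degrees); "hand": the finger opening in mm, from 0 to 85.4. A call has 1 to 20 rows; each row is the pose to reach, as a shift and turn from the pose commanded when the call began, along the tool's axes at that moment; what a row does not reach only later rows make up. A row lasts 1/10 s, in which the tool goes at most 50 mm and 8.59 degrees, less where a joint would pass 70% of its speed; a pose out of reach is approached as far as the arm can. A call with a gripper value outside its range is refused whole. The fingers move at their own pace and stop on an object; the grip force is fixed at half the most. Time passes only in rows, so rows that repeat a pose let the fingers close. It gives the time, the measured TCP pose, the force, the opening and the grip force at its end, in the units of the state.
- bot.get_obs(): the state, without advancing time (a new reading comes with each control period).
- bot.camera(name): name is "scene" or "top" or "wrist"; returns the picture (480x640x3 uint8, red, green, blue); there is no depth.
- bot.get_calibration(name): a dict with "vfov" (degrees; the focal length in pixels is half the picture's height over the tangent of half this angle, whatever the lens; pixels are square), "cx", "cy" (the principal point, pixels), "origin" and "rotation" of the camera in the world; the wrist camera has in their place "mount" (4x4, takes a point from camera to tool coordinates, whose origin is the TCP and whose axes are the flange's). Camera axes: x right, y up, looking along -z (the intrinsics and any distortion apply to the point x, -y, -z); pixel columns grow to the right and rows downward; lengths in m; the calibration is good to about 2 mm. A picture is of the moment at which its call begins: read the wrist's pose just before it. get_calibration takes no time and is no camera call.
- bot.job_done(): hands the job in; it is judged then, once.
Trained networks look in the newest picture that a camera, given by its name, has taken for a name from the list of things; names that differ only in an ending like _2 or _b are one class to them, and where a whole thing is asked for, a point or a joint stands for the part that bears it (a point fixed in the world has none). Each returns a list of dicts, best first, with "score" (0 to 1); they miss things now and then, are a little off and sometimes report something else, mostly with a low value. They report only what shows in the picture. A call takes as long as a camera call.
- bot.look_for(camera, thing): "extent" ([centre column, centre row, width, height] in pixels, round what is visible of it).
- bot.outline_of(camera, thing): "region" (480x640 bool, what is visible of it) and "extent" ([centre column, centre row, width, height] in pixels, round what is visible of it).
The state is a dict: "clock": time; "joint_pos": joint angles; "joint_vel": joint speeds; "tau": joint torques, N m; "eef_pos": TCP position; "tool_rot": TCP orientation; "ft_force": force on the tool from outside, world axes, zero at the start; "ft_torque": the same for the moment, N m; "grip_width": finger opening in m; "grasp_force": force on a finger pad.
Only numpy, scipy, OpenCV 4.12 (cv2) and the standard library are available. Lean on these libraries where they do the work, as an engineer would, in place of code of your own. Each camera call takes 0.05 s, during which the arm holds its last target. There are 200 camera calls.

## Working session

There is one attempt and no reset: what is moved stays moved. The work goes in short steps, Python scripts to look and compute and a tool call to move; the robot and the scene stay as the last step left them, time stands still between calls to the robot, and variables do not carry over. Pictures are saved under pics/ and viewed, at most 10 in all, crops included, and the job is handed in when it is done.

Besides the shell and the picture viewer there is one more tool, called as name(argument=value, ...) on one line, values as JSON. drive_tool: Moves the arm, as the interface text tells. Its arguments: {"type":"object","properties":{"rows":{"type":"array","items":{"type":"object","properties":{"dx":{"type":"number"},"dy":{"type":"number"},"dz":{"type":"number"},"wx":{"type":"number"},"wy":{"type":"number"},"wz":{"type":"number"},"hand":{"type":"number"}}}}},"required":["rows"]}

```bash
mkdir -p pics; cat > h.py <<'E'
import numpy as np, cv2
from scipy.spatial.transform import Rotation as R
from workcell import bot
def cam(name,obs=None):
    c=bot.get_calibration(name); f=240/np.tan(np.radians(c['vfov'])/2)
    if 'mount' in c:
        o=obs or bot.get_obs(); T=np.eye(4); T[:3,:3]=R.from_quat(o['tool_rot']).as_matrix(); T[:3,3]=o['eef_pos']
        M=T@np.array(c['mount']); return f,c['cx'],c['cy'],M[:3,3],M[:3,:3]
    return f,c['cx'],c['cy'],np.array(c['origin']),np.array(c['rotation'])
def pt(C,u,v,z):
    f,cx,cy,o,Rm=C; d=Rm@np.array([(u-cx)/f,-(v-cy)/f,-1]); return o+d*(z-o[2])/d[2]
def px(C,p):
    f,cx,cy,o,Rm=C; q=Rm.T@(np.array(p)-o); return cx-f*q[0]/q[2], cy+f*q[1]/q[2]
def snap(name,fn):
    o=bot.get_obs(); im=bot.camera(name); cv2.imwrite('pics/'+fn,cv2.cvtColor(np.array(im),cv2.COLOR_RGB2BGR)); return cam(name,o),np.array(im)
E
python3 - <<'E'
from h import *
for n in('top','scene','wrist'): print(n,{k:np.round(v,3).tolist() for k,v in bot.get_calibration(n).items() if not isinstance(v,str)})
C,im=snap('top','top1.png'); 
for t,z in dict(base=.024,plate=.04,pin_block=.036,pin=.06,paint_jar=.05,glue_bottle=.12,screwdriver=.02,plate_hole=.032,pin_head=.06,stop_guide=.04).items():
    for r in bot.look_for('top',t)[:2]: print(t,round(r['score'],2),np.round(r['extent']),np.round(pt(C,*r['extent'][:2],z),3))
snap('scene','sc1.png')
o=bot.get_obs(); print(o)
E
```

```text
top {'vfov': 46.499, 'cx': 322.376, 'cy': 240.418, 'origin': [0.44, -0.018, 1.33], 'rotation': [-0.051, 0.038, 0.713, -0.698]}
scene {'vfov': 53.59, 'cx': 318.722, 'cy': 241.644, 'origin': [1.241, 0.32, 0.534], 'rotation': [0.255, 0.405, 0.757, 0.445]}
wrist {'vfov': 61.896, 'cx': 316.706, 'cy': 235.105, 'mount': [[-0.0, 0.946, 0.323, 0.083], [1.0, -0.0, 0.001, -0.0], [0.001, 0.323, -0.946, -0.132], [0.0, 0.0, 0.0, 1.0]]}Traceback (most recent call last):
  File "<stdin>", line 5, in <module>
  File "h.py", line 11, in pt
    f,cx,cy,o,Rm=C; d=Rm@np.array([(u-cx)/f,-(v-cy)/f,-1]); return o+d*(z-o[2])/d[2]
                      ~~^~~~~~~~~~~~~~~~~~~~~~~~~~~~~~~~~~
ValueError: matmul: Input operand 1 has a mismatch in its core dimension 0, with gufunc signature (n?,k),(k,m?)->(n?,m?) (size 3 is different from 4)
```

View pics/top1.png

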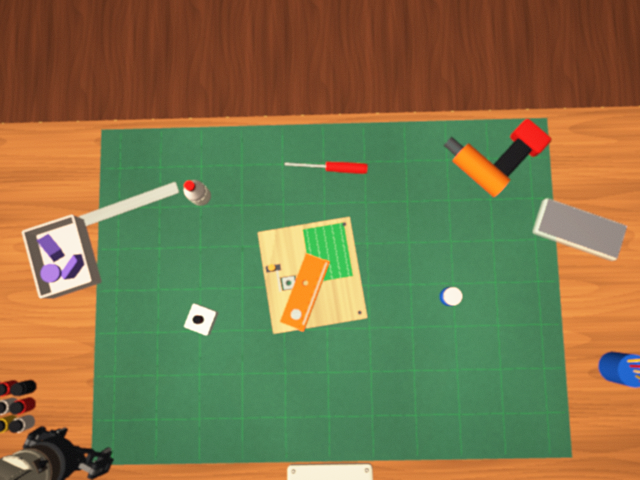

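The top view shows the board around (312,275) and the plate with its pivot at about (297,314) and free end at (320,258). The brass stop is at (273,268), the socket at (288,283) and the pin block at (200,320). The camera rotation is a quaternion, so I'll fix the helper.

```bash
sed -i "s/np.array(c\['rotation'\])/R.from_quat(c['rotation']).as_matrix()/" h.py
python3 - <<'E'
from h import *
print([ (k,v) for k,v in bot.get_calibration('top').items() if k not in('origin','rotation')])
C,im=snap('top','top2.png'); 
for t,z in dict(base=.024,plate=.04,pin_block=.036,pin=.06,paint_jar=.05,glue_bottle=.12,screwdriver=.02,plate_hole=.032,pin_head=.06,stop_guide=.04).items():
    for r in bot.look_for('top',t)[:2]: print(t,round(r['score'],2),np.round(r['extent']),np.round(pt(C,*r['extent'][:2],z),3))
for u,v in((258,232),(349,218),(367,319),(275,333)): print('corner',np.round(pt(C,u,v,.024),3))
m=bot.outline_of('top','base')[0]['region']|bot.outline_of('top','plate')[0]['region']
q=cv2.boxPoints(cv2.minAreaRect(np.argwhere(m)[:,::-1].astype(np.float32))); print('base',[np.round(pt(C,*a,.024),3).tolist() for a in q])
m=bot.outline_of('top','plate')[0]['region'];q=cv2.boxPoints(cv2.minAreaRect(np.argwhere(m)[:,::-1].astype(np.float32))); print('plate',[np.round(pt(C,*a,.04),3).tolist() for a in q])
print('pivot',pt(C,297,314,.041),'stop',pt(C,273,268,.04),'sock',pt(C,288,283,.024))
big=cv2.resize(im[200:350,170:390],None,fx=3.6,fy=3.6,interpolation=cv2.INTER_CUBIC);cv2.imwrite('pics/top2c.png',big[:,:,::-1])
o=bot.get_obs(); print(o)
E
```

```text
[('vfov', 46.49903301283003), ('cx', 322.3761052206866), ('cy', 240.41807043698856)]
base 0.95 [311. 275. 110. 117.] [0.527 0.032 0.024]
plate 0.8 [306. 292.  47.  76.] [0.485 0.045 0.04 ]
pin_block 0.69 [201. 321.  37.  31.] [0.425 0.288 0.036]
pin_block 0.47 [313. 276. 109. 114.] [0.522 0.027 0.036]
paint_jar 0.63 [451. 296.  24.  22.] [ 0.469 -0.285  0.05 ]
glue_bottle 0.69 [194. 193.  26.  27.] [0.706 0.284 0.12 ]
glue_bottle 0.45 [326. 167.  83.  15.] [ 0.758 -0.008  0.12 ]
screwdriver 0.55 [326. 167.  84.  14.] [ 0.784 -0.009  0.02 ]
plate_hole 0.76 [304. 294.  51.  76.] [0.482 0.05  0.032]
pin_head 0.45 [199. 321.  14.  17.] [0.426 0.286 0.06 ]
stop_guide 0.5 [282. 276.  30.  31.] [0.524 0.099 0.04 ]
corner [0.63  0.156 0.024]
corner [ 0.659 -0.06   0.024]
corner [ 0.421 -0.095  0.024]
corner [0.394 0.118 0.024]
base [[0.632, 0.161, 0.024], [0.664, -0.063, 0.024], [0.421, -0.096, 0.024], [0.389, 0.123, 0.024]]
plate [[0.419, 0.107, 0.04], [0.578, 0.044, 0.04], [0.555, -0.012, 0.04], [0.397, 0.052, 0.04]]
pivot [0.43609427 0.065686   0.041     ] stop [0.54292394 0.11989186 0.04      ] sock [0.50830674 0.08680198 0.024     ]
{'clock': 0.8, 'joint_pos': array([1.15096532e+00, 2.40549832e-01, 5.01480740e-03, 1.33519262e+00,
       1.61180419e-05, 1.57083484e+00]), 'joint_vel': array([ 0.00125687, -0.00187025, -0.00196277, -0.00031992, -0.00043744,
       -0.00180272]), 'tau': array([-1.11319368e-03, -3.72150600e+01,  2.52678055e+01,  9.07191770e-04,
       -1.05439860e-04, -7.57649943e-08]), 'eef_pos': array([0.2038026 , 0.45658944, 0.24233721]), 'tool_rot': array([ 2.08396092e-01,  9.78044512e-01,  3.52683587e-05, -7.26506282e-07]), 'ft_force': array([ 0.39665248, -0.11515889, -0.36986476]), 'ft_torque': array([-0.0205479 , -0.0456042 , -0.02117966]), 'grasp_force': 0.0, 'grip_width': 0.08554914282046379}
```

View pics/top2c.png

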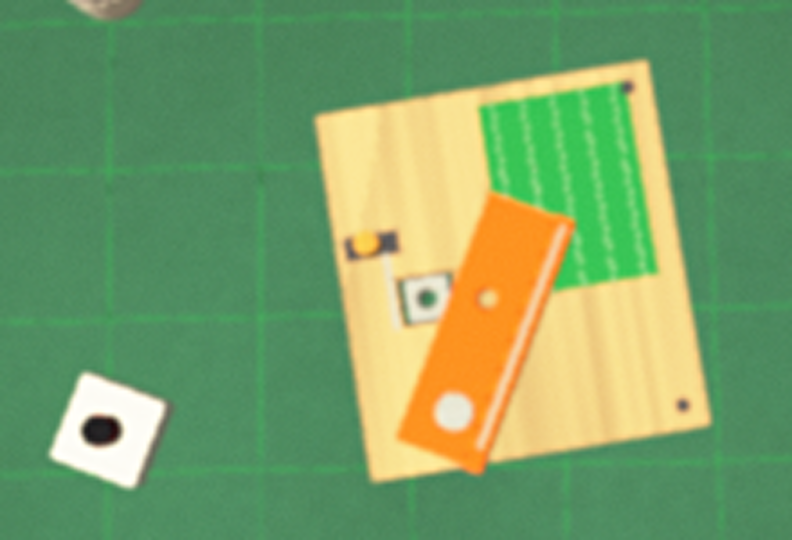

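The board's yaw is about 0.16 rad and the pivot is at about (0.435, 0.066). The plate sits at about −0.385 rad in the world. I'll take the closed fingers to a point outside the rib, with tool x along plate +y.

drive_tool(rows=[{"dx":-9.9,"dy":-6.4,"dz":0,"wz":17.6,"hand":0},{"dx":-9.9,"dy":-6.4,"dz":0,"wz":17.6,"hand":0},{"dx":-9.9,"dy":-6.4,"dz":0,"wz":17.6,"hand":0},{"dx":-9.9,"dy":-6.4,"dz":0,"wz":17.6,"hand":0},{"dx":-9.9,"dy":-6.4,"dz":0,"wz":17.6,"hand":0},{"dx":-9.9,"dy":-6.4,"dz":0,"wz":17.6,"hand":0},{"dx":-9.9,"dy":-6.4,"dz":0,"wz":17.6,"hand":0},{"dx":-9.9,"dy":-6.4,"dz":0,"wz":17.6,"hand":0},{"dx":-9.9,"dy":-6.4,"dz":0,"wz":17.6,"hand":0},{"dx":-9.9,"dy":-6.4,"dz":1,"wz":17.6,"hand":0},{"dx":-9.9,"dy":-6.4,"dz":1.6,"wz":17.6,"hand":0},{"dx":-9.9,"dy":-6.4,"dz":2,"wz":17.6,"hand":0},{"dx":-9.9,"dy":-6.4,"dz":2,"wz":17.6,"hand":0},{"dx":-9.9,"dy":-6.4,"dz":2,"wz":17.6,"hand":0},{"dx":-9.9,"dy":-6.4,"dz":2,"wz":17.6,"hand":0},{"dx":-9.9,"dy":-6.4,"dz":2,"wz":17.6,"hand":0},{"dx":-9.9,"dy":-6.4,"dz":2,"wz":17.6,"hand":0},{"dx":-9.9,"dy":-6.4,"dz":2,"wz":17.6,"hand":0}])

```text
invalid input at $.rows[0]: expected keys dx, dy, dz, wx, wy, wz, hand
```

```bash
python3 - <<'E'
from h import *
C,im=snap('wrist','w1.png'); o=bot.get_obs(); print(o['clock'],o['eef_pos'],o['joint_pos'],o['ft_force'],o['grip_width'])
X=R.from_quat(o['tool_rot']).as_matrix(); print('xyaw',np.arctan2(X[1,0],X[0,0]), X[:,2])
for t in('plate','plate_hole','stop_guide','base'):
    for r in bot.look_for('wrist',t)[:1]: print(t,r['score'],np.round(r['extent']))
E
```

```text
0.85 [0.20376642 0.45659075 0.24232417] [ 1.15104691e+00  2.40563898e-01  4.99909356e-03  1.33520802e+00
 -8.54742717e-06  1.57081159e+00] [ 0.08522185 -0.6495215   0.13077357] 0.08498427038876234
xyaw 2.7218279716029588 [ 1.73836207e-05  1.79793165e-05 -1.00000000e+00]
base 0.68 [ 99. 475.  28.   9.]
```

View pics/w1.png

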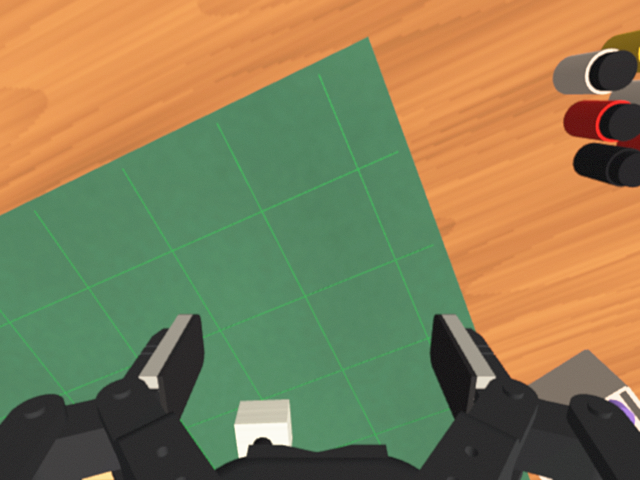

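The move was refused because every key is required, so this picture is still from the start pose: open fingers, with the block at about (263,430). I'll resend with all the keys.

drive_tool(rows=[{"dx":-9.9,"dy":-6.4,"dz":0,"wx":0,"wy":0,"wz":17.6,"hand":0},{"dx":-9.9,"dy":-6.4,"dz":0,"wx":0,"wy":0,"wz":17.6,"hand":0},{"dx":-9.9,"dy":-6.4,"dz":0,"wx":0,"wy":0,"wz":17.6,"hand":0},{"dx":-9.9,"dy":-6.4,"dz":0,"wx":0,"wy":0,"wz":17.6,"hand":0},{"dx":-9.9,"dy":-6.4,"dz":0,"wx":0,"wy":0,"wz":17.6,"hand":0},{"dx":-9.9,"dy":-6.4,"dz":0,"wx":0,"wy":0,"wz":17.6,"hand":0},{"dx":-9.9,"dy":-6.4,"dz":0,"wx":0,"wy":0,"wz":17.6,"hand":0},{"dx":-9.9,"dy":-6.4,"dz":0,"wx":0,"wy":0,"wz":17.6,"hand":0},{"dx":-9.9,"dy":-6.4,"dz":0,"wx":0,"wy":0,"wz":17.6,"hand":0},{"dx":-9.9,"dy":-6.4,"dz":0,"wx":0,"wy":0,"wz":17.6,"hand":0},{"dx":-9.9,"dy":-6.4,"dz":1,"wx":0,"wy":0,"wz":17.6,"hand":0},{"dx":-9.9,"dy":-6.4,"dz":1.6,"wx":0,"wy":0,"wz":17.6,"hand":0},{"dx":-9.9,"dy":-6.4,"dz":2,"wx":0,"wy":0,"wz":17.6,"hand":0},{"dx":-9.9,"dy":-6.4,"dz":2,"wx":0,"wy":0,"wz":17.6,"hand":0},{"dx":-9.9,"dy":-6.4,"dz":2,"wx":0,"wy":0,"wz":17.6,"hand":0},{"dx":-9.9,"dy":-6.4,"dz":2,"wx":0,"wy":0,"wz":17.6,"hand":0},{"dx":-9.9,"dy":-6.4,"dz":2,"wx":0,"wy":0,"wz":17.6,"hand":0},{"dx":-9.9,"dy":-6.4,"dz":2,"wx":0,"wy":0,"wz":17.6,"hand":0}])

```text
clock: 2.85
eef_pos: [0.5262, -0.0366, 0.1442]
tool_rot: [0.829, 0.559, 0.001, 0.001]
ft_force: [-0.3, 0.4, -0.6]
grip_width: 0.0001
grasp_force: 0.0
```

```bash
python3 - <<'E'
from h import *
C,im=snap('wrist','w2.png'); o=bot.get_obs(); print(o['clock'],o['eef_pos'],o['joint_pos'],o['ft_force'],o['grip_width'])
X=R.from_quat(o['tool_rot']).as_matrix(); print('xyaw',np.arctan2(X[1,0],X[0,0]), X[:,2])
for t in('plate','plate_hole','stop_guide','base'):
    for r in bot.look_for('wrist',t)[:1]: print(t,r['score'],np.round(r['extent']))
E
```

```text
2.9 [ 0.52605376 -0.03672875  0.14387393] [-6.97268836e-02  3.54912963e-01 -1.01958177e-01  1.11107677e+00
  3.71777028e-05  1.88474034e+00] [-0.74788886  0.32016389 -0.75126648] -0.00033688321348269594
xyaw 1.1871267164678407 [ 2.84408366e-03 -1.61362836e-04 -9.99995943e-01]
plate 0.58 [192. 136. 303. 116.]
plate_hole 0.58 [194. 135. 307. 113.]
stop_guide 0.64 [204.  40.  88.  78.]
base 0.88 [262. 175. 522. 349.]
```

View pics/w2.png

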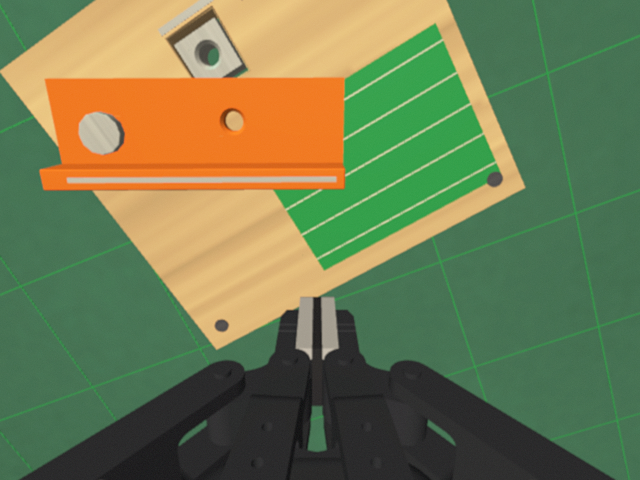

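The plate lies level in this view: rib outer edge at row 188 up to column 344, pivot cap at (100,133) and hole at (232,121). The closed fingers are at column 318, just short of the free corner and square to the rib.

```bash
python3 - <<'E'
from h import *
C=cam('wrist'); P=pt(C,100,133,.041); H=pt(C,232,121,.032); c=pt(C,344,188,.054); l=pt(C,42,189,.054); s=pt(C,208,54,.024)
print('piv',P,'hole',H,'corner',c,l,'sock',s)
d=(H-P)[:2]; psi=np.arctan2(d[1],d[0])-np.arctan2(6,75); print('psi hole',psi,np.linalg.norm(d)); e=(c-l)[:2]; print('psi rib',np.arctan2(e[1],e[0]),np.linalg.norm(e))
d=(s-P)[:2]; print('home', np.arctan2(d[1],d[0])-np.arctan2(6,75), np.linalg.norm(d))
o=bot.get_obs(); X=R.from_quat(o['tool_rot']).as_matrix()
print('corner in tool',X.T@(c-o['eef_pos']),'pivot in tool',X.T@(P-o['eef_pos']))
E
```

```text
piv [0.43576292 0.06821873 0.041     ] hole [0.50641884 0.04618824 0.032     ] corner [ 0.55344777 -0.0106722   0.054     ] [0.39575667 0.05251627 0.054     ] sock [0.50823265 0.08497879 0.024     ]
psi hole -0.3820765764950133 0.07401081688660502
psi rib -0.38111868251890013 0.16988015795442743
home 0.1474441605414912 0.07438252926878379
corner in tool [0.03503017 0.01593961 0.08872603] pivot in tool [ 0.06401772 -0.12275211  0.10164237]
```

drive_tool(rows=[{"dx":0,"dy":0,"dz":0.8,"wx":0,"wy":0,"wz":0,"hand":0},{"dx":0,"dy":0,"dz":1.5,"wx":0,"wy":0,"wz":0,"hand":0},{"dx":0.1,"dy":0,"dz":1.95,"wx":0,"wy":0,"wz":0,"hand":0},{"dx":0.25,"dy":0,"dz":1.95,"wx":0,"wy":0,"wz":0,"hand":0},{"dx":0.33,"dy":0,"dz":1.95,"wx":0,"wy":0,"wz":0,"hand":0},{"dx":0.38,"dy":0,"dz":1.95,"wx":0,"wy":0,"wz":0,"hand":0}])

```text
clock: 3.7
eef_pos: [0.5342, -0.0193, 0.0464]
tool_rot: [0.829, 0.559, 0.001, 0.001]
ft_force: [0.5, 0.4, -0.6]
grip_width: -0.0
grasp_force: 0.0
```

```bash
python3 - <<'E'
from h import *
# arc rows in tool frame: plate-frame contact tool at (122.5,y0) rotating by a about pivot; first close gap
o=bot.get_obs(); X=R.from_quat(o['tool_rot']).as_matrix(); p=o['eef_pos']; print(p,o['ft_force'],o['clock'])
P=np.array([.4358,.067,p[2]]); v=p-P; print(X.T@v)
for a in np.arange(0,34,2.): 
    w=R.from_euler('z',a,degrees=True).apply(v); d=X.T@(w+P-p)/.05; print(a,np.round(d[:2],3),'wz',round(-a/5,2))
E
```

```text
[ 0.53419863 -0.01929594  0.04642567] [ 0.54990171  0.39324755 -0.58432783] 3.7
[-0.04311805  0.1235719   0.00031555]
0.0 [-0.  0.] wz -0.0
2.0 [0.087 0.029] wz -0.4
4.0 [0.174 0.054] wz -0.8
6.0 [0.263 0.077] wz -1.2
8.0 [0.352 0.096] wz -1.6
10.0 [0.442 0.112] wz -2.0
12.0 [0.533 0.125] wz -2.4
14.0 [0.624 0.135] wz -2.8
16.0 [0.715 0.142] wz -3.2
18.0 [0.806 0.146] wz -3.6
20.0 [0.897 0.146] wz -4.0
22.0 [0.989 0.143] wz -4.4
24.0 [1.08  0.137] wz -4.8
26.0 [1.171 0.128] wz -5.2
28.0 [1.261 0.116] wz -5.6
30.0 [1.351 0.1  ] wz -6.0
32.0 [1.441 0.081] wz -6.4
```

drive_tool(rows=[{"dx":0.044,"dy":0.015,"dz":0,"wx":0,"wy":0,"wz":-0.2,"hand":0},{"dx":0.087,"dy":0.029,"dz":0,"wx":0,"wy":0,"wz":-0.4,"hand":0},{"dx":0.13,"dy":0.042,"dz":0,"wx":0,"wy":0,"wz":-0.6,"hand":0},{"dx":0.174,"dy":0.054,"dz":0,"wx":0,"wy":0,"wz":-0.8,"hand":0},{"dx":0.218,"dy":0.066,"dz":0,"wx":0,"wy":0,"wz":-1.0,"hand":0},{"dx":0.263,"dy":0.077,"dz":0,"wx":0,"wy":0,"wz":-1.2,"hand":0},{"dx":0.307,"dy":0.087,"dz":0,"wx":0,"wy":0,"wz":-1.4,"hand":0},{"dx":0.352,"dy":0.096,"dz":0,"wx":0,"wy":0,"wz":-1.6,"hand":0},{"dx":0.397,"dy":0.104,"dz":0,"wx":0,"wy":0,"wz":-1.8,"hand":0},{"dx":0.442,"dy":0.112,"dz":0,"wx":0,"wy":0,"wz":-2.0,"hand":0},{"dx":0.488,"dy":0.119,"dz":0,"wx":0,"wy":0,"wz":-2.2,"hand":0},{"dx":0.533,"dy":0.125,"dz":0,"wx":0,"wy":0,"wz":-2.4,"hand":0},{"dx":0.579,"dy":0.13,"dz":0,"wx":0,"wy":0,"wz":-2.6,"hand":0},{"dx":0.624,"dy":0.135,"dz":0,"wx":0,"wy":0,"wz":-2.8,"hand":0},{"dx":0.67,"dy":0.139,"dz":0,"wx":0,"wy":0,"wz":-3.0,"hand":0},{"dx":0.715,"dy":0.142,"dz":0,"wx":0,"wy":0,"wz":-3.2,"hand":0},{"dx":0.76,"dy":0.144,"dz":0,"wx":0,"wy":0,"wz":-3.4,"hand":0},{"dx":0.806,"dy":0.146,"dz":0,"wx":0,"wy":0,"wz":-3.6,"hand":0},{"dx":0.852,"dy":0.146,"dz":0,"wx":0,"wy":0,"wz":-3.8,"hand":0},{"dx":0.897,"dy":0.146,"dz":0,"wx":0,"wy":0,"wz":-4.0,"hand":0}])

```text
clock: 5.7
eef_pos: [0.556, 0.0194, 0.0447]
tool_rot: [0.719, 0.695, -0.0, -0.0]
ft_force: [0.4, -1.7, -1.0]
grip_width: -0.0
grasp_force: 1.2
```

```bash
python3 - <<'E'
from h import *
C,im=snap('wrist','w3.png'); o=bot.get_obs(); print(o['clock'],o['eef_pos'],o['ft_force'])
X=R.from_quat(o['tool_rot']).as_matrix(); print('xyaw',np.arctan2(X[1,0],X[0,0])); p=o['eef_pos']
P=np.array([.4358,.067,p[2]]); v=p-P; print(X.T@v)
for a in range(0,14): 
    w=R.from_euler('z',a,degrees=True).apply(v); d=X.T@(w+P-p)/.05; print(a,np.round(d[:2],3),'wz',round(-a/5,2))
E
```

```text
5.75 [0.55617309 0.0197372  0.04471018] [ 1.95101782 -1.66852171  0.15337644]
xyaw 1.5372811478672814
[-4.32026733e-02  1.21889208e-01 -5.31691870e-05]
0 [0. 0.] wz 0.0
1 [0.043 0.015] wz -0.2
2 [0.086 0.029] wz -0.4
3 [0.129 0.042] wz -0.6
4 [0.172 0.054] wz -0.8
5 [0.216 0.066] wz -1.0
6 [0.26  0.077] wz -1.2
7 [0.304 0.087] wz -1.4
8 [0.348 0.097] wz -1.6
9 [0.392 0.105] wz -1.8
10 [0.436 0.113] wz -2.0
11 [0.481 0.12 ] wz -2.2
12 [0.526 0.126] wz -2.4
13 [0.571 0.132] wz -2.6
```

View pics/w3.png

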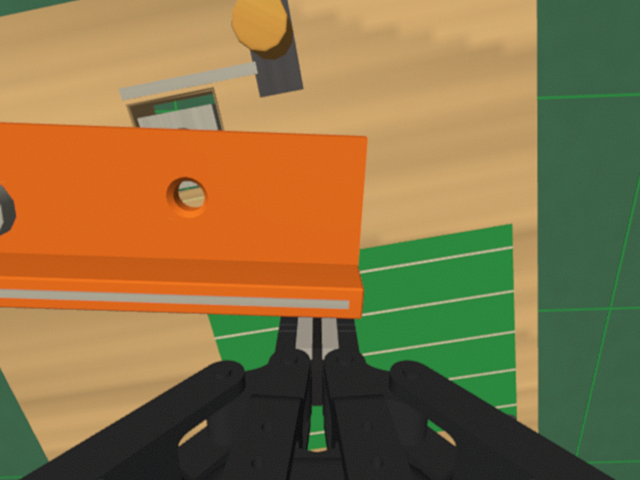

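The fingers bear on the rib close to the free corner at (318,315), with about 1.7 N of sliding friction. The brass stop at (260,25) is still ahead of the plate's +y edge at (366,135). I'll keep following the arc.

drive_tool(rows=[{"dx":0.043,"dy":0.015,"dz":0,"wx":0,"wy":0,"wz":-0.2,"hand":0},{"dx":0.086,"dy":0.029,"dz":0,"wx":0,"wy":0,"wz":-0.4,"hand":0},{"dx":0.129,"dy":0.042,"dz":0,"wx":0,"wy":0,"wz":-0.6,"hand":0},{"dx":0.172,"dy":0.054,"dz":0,"wx":0,"wy":0,"wz":-0.8,"hand":0},{"dx":0.216,"dy":0.066,"dz":0,"wx":0,"wy":0,"wz":-1.0,"hand":0},{"dx":0.26,"dy":0.077,"dz":0,"wx":0,"wy":0,"wz":-1.2,"hand":0},{"dx":0.304,"dy":0.087,"dz":0,"wx":0,"wy":0,"wz":-1.4,"hand":0},{"dx":0.326,"dy":0.092,"dz":0,"wx":0,"wy":0,"wz":-1.5,"hand":0}])

```text
clock: 6.55
eef_pos: [0.5613, 0.0355, 0.0448]
tool_rot: [0.672, 0.74, 0.0, -0.0]
ft_force: [0.7, -2.2, -0.8]
grip_width: -0.0001
grasp_force: 0.9
```

```bash
python3 - <<'E'
from h import *
C,im=snap('wrist','w4.png'); o=bot.get_obs(); print(o['clock'],o['eef_pos'],o['ft_force'])
X=R.from_quat(o['tool_rot']).as_matrix(); print('xyaw',np.arctan2(X[1,0],X[0,0])); p=o['eef_pos']
E
```

```text
6.6 [0.56124714 0.03560558 0.04471775] [ 0.55156876 -1.70490688  0.63209921]
xyaw 1.6671861509664931
```

View pics/w4.png

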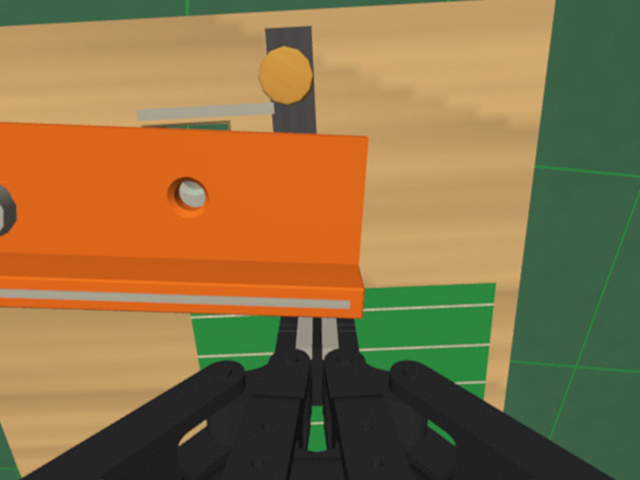

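About 9–10 mm remain between the plate edge at row 133 and the stop foot near row 110. I'll advance 6 mm and then creep.

drive_tool(rows=[{"dx":0.03,"dy":0.008,"dz":0,"wx":0,"wy":0,"wz":-0.1,"hand":0},{"dx":0.06,"dy":0.016,"dz":0,"wx":0,"wy":0,"wz":-0.2,"hand":0},{"dx":0.09,"dy":0.024,"dz":0,"wx":0,"wy":0,"wz":-0.3,"hand":0},{"dx":0.12,"dy":0.032,"dz":0,"wx":0,"wy":0,"wz":-0.4,"hand":0},{"dx":0.12,"dy":0.032,"dz":0,"wx":0,"wy":0,"wz":-0.4,"hand":0}])

```text
clock: 7.1
eef_pos: [0.5622, 0.0417, 0.0448]
tool_rot: [0.659, 0.752, 0.0, -0.0]
ft_force: [0.3, -1.5, 0.7]
grip_width: -0.0002
grasp_force: 0.5
```

drive_tool(rows=[{"dx":0.01,"dy":0.002,"dz":0,"wx":0,"wy":0,"wz":-0.04,"hand":0},{"dx":0.02,"dy":0.004,"dz":0,"wx":0,"wy":0,"wz":-0.08,"hand":0},{"dx":0.02,"dy":0.004,"dz":0,"wx":0,"wy":0,"wz":-0.08,"hand":0}])

```text
clock: 7.4
eef_pos: [0.5623, 0.0423, 0.0448]
tool_rot: [0.657, 0.754, -0.0, -0.0]
ft_force: [0.3, -1.0, -0.5]
grip_width: 0.0002
grasp_force: 0.9
```

drive_tool(rows=[{"dx":0.01,"dy":0.002,"dz":0,"wx":0,"wy":0,"wz":-0.04,"hand":0},{"dx":0.01,"dy":0.002,"dz":0,"wx":0,"wy":0,"wz":-0.04,"hand":0}])

```text
clock: 7.6
eef_pos: [0.5625, 0.0429, 0.0448]
tool_rot: [0.656, 0.755, 0.0, 0.0]
ft_force: [0.8, -1.0, 0.3]
grip_width: -0.0004
grasp_force: 0.9
```

drive_tool(rows=[{"dx":0.01,"dy":0.002,"dz":0,"wx":0,"wy":0,"wz":-0.04,"hand":0},{"dx":0.02,"dy":0.004,"dz":0,"wx":0,"wy":0,"wz":-0.08,"hand":0},{"dx":0.02,"dy":0.004,"dz":0,"wx":0,"wy":0,"wz":-0.08,"hand":0}])

```text
clock: 7.9
eef_pos: [0.5626, 0.044, 0.0448]
tool_rot: [0.653, 0.757, 0.0, 0.0]
ft_force: [0.6, -0.8, -0.1]
grip_width: -0.0
grasp_force: 0.8
```

drive_tool(rows=[{"dx":0.01,"dy":0.002,"dz":0,"wx":0,"wy":0,"wz":-0.04,"hand":0},{"dx":0.01,"dy":0.002,"dz":0,"wx":0,"wy":0,"wz":-0.04,"hand":0}])

```text
clock: 8.1
eef_pos: [0.5626, 0.0445, 0.0448]
tool_rot: [0.652, 0.758, 0.0, 0.0]
ft_force: [1.9, -2.1, 0.4]
grip_width: 0.0001
grasp_force: 0.9
```

drive_tool(rows=[{"dx":0.008,"dy":0,"dz":0,"wx":0,"wy":0,"wz":0,"hand":0},{"dx":0.008,"dy":0,"dz":0,"wx":0,"wy":0,"wz":0,"hand":0}])

```text
clock: 8.3
eef_pos: [0.5625, 0.0448, 0.0449]
tool_rot: [0.652, 0.758, 0.0, 0.0]
ft_force: [2.2, -2.2, -0.2]
grip_width: 0.0
grasp_force: 0.9
```

drive_tool(rows=[{"dx":0.01,"dy":0.002,"dz":0,"wx":0,"wy":0,"wz":0,"hand":0},{"dx":0.01,"dy":0.002,"dz":0,"wx":0,"wy":0,"wz":0,"hand":0}])

```text
clock: 8.5
eef_pos: [0.5626, 0.0453, 0.0449]
tool_rot: [0.652, 0.758, 0.0, 0.0]
ft_force: [1.9, -1.1, 0.9]
grip_width: -0.0002
grasp_force: 1.0
```

drive_tool(rows=[{"dx":0.01,"dy":0.002,"dz":0,"wx":0,"wy":0,"wz":0,"hand":0},{"dx":0.01,"dy":0.002,"dz":0,"wx":0,"wy":0,"wz":0,"hand":0}])

```text
clock: 8.7
eef_pos: [0.5626, 0.0458, 0.0449]
tool_rot: [0.652, 0.758, 0.0, 0.0]
ft_force: [2.0, -1.7, 0.7]
grip_width: -0.0002
grasp_force: 1.0
```

```bash
python3 - <<'E'
from h import *
C,im=snap('wrist','w5.png'); o=bot.get_obs(); print(o['clock'],o['eef_pos'],o['ft_force'])
X=R.from_quat(o['tool_rot']).as_matrix(); print('xyaw',np.arctan2(X[1,0],X[0,0])); p=o['eef_pos']
E
```

```text
8.75 [0.56254831 0.04580465 0.04484133] [ 2.29400836 -1.76302293  0.3957199 ]
xyaw 1.7217736714600185
```

View pics/w5.png

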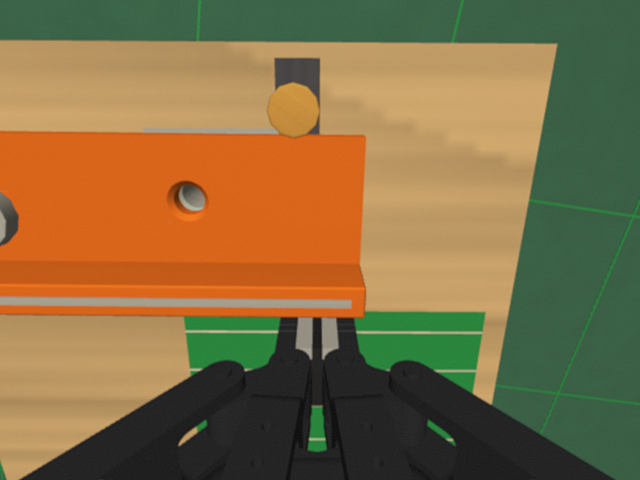

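The post top at (293,110) now nearly overlaps the plate edge at row 134, so contact is close. Creeping on.

drive_tool(rows=[{"dx":0.01,"dy":0.001,"dz":0,"wx":0,"wy":0,"wz":0,"hand":0},{"dx":0.01,"dy":0.001,"dz":0,"wx":0,"wy":0,"wz":0,"hand":0}])

```text
clock: 8.95
eef_pos: [0.5626, 0.0463, 0.0449]
tool_rot: [0.652, 0.758, 0.0, 0.0]
ft_force: [2.9, -2.6, 1.9]
grip_width: -0.0002
grasp_force: 1.1
```

drive_tool(rows=[{"dx":0.01,"dy":0.001,"dz":0,"wx":0,"wy":0,"wz":0,"hand":0},{"dx":0.01,"dy":0.001,"dz":0,"wx":0,"wy":0,"wz":0,"hand":0}])

```text
clock: 9.15
eef_pos: [0.5625, 0.0468, 0.0449]
tool_rot: [0.652, 0.758, 0.0, 0.0]
ft_force: [1.6, -2.9, 0.7]
grip_width: 0.0001
grasp_force: 1.1
```

drive_tool(rows=[{"dx":0.01,"dy":0.001,"dz":0,"wx":0,"wy":0,"wz":0,"hand":0},{"dx":0.01,"dy":0.001,"dz":0,"wx":0,"wy":0,"wz":0,"hand":0}])

```text
clock: 9.35
eef_pos: [0.5625, 0.047, 0.0449]
tool_rot: [0.652, 0.758, -0.0, 0.0]
ft_force: [1.7, -3.9, 0.1]
grip_width: -0.0001
grasp_force: 1.8
```

drive_tool(rows=[{"dx":0.006,"dy":0,"dz":0,"wx":0,"wy":0,"wz":0,"hand":0},{"dx":0.006,"dy":0,"dz":0,"wx":0,"wy":0,"wz":0,"hand":0}])

```text
clock: 9.55
eef_pos: [0.5625, 0.0471, 0.0449]
tool_rot: [0.652, 0.758, -0.0, 0.0]
ft_force: [1.9, -4.9, -0.2]
grip_width: 0.0001
grasp_force: 2.3
```

drive_tool(rows=[{"dx":0.006,"dy":0,"dz":0,"wx":0,"wy":0,"wz":0,"hand":0},{"dx":0.006,"dy":0,"dz":0,"wx":0,"wy":0,"wz":0,"hand":0}])

```text
clock: 9.75
eef_pos: [0.5625, 0.0471, 0.0449]
tool_rot: [0.652, 0.758, -0.0, 0.001]
ft_force: [2.8, -4.8, 0.5]
grip_width: -0.0001
grasp_force: 2.7
```

drive_tool(rows=[{"dx":0.004,"dy":0,"dz":0,"wx":0,"wy":0,"wz":0,"hand":0},{"dx":0.004,"dy":0,"dz":0,"wx":0,"wy":0,"wz":0,"hand":0}])

```text
clock: 9.95
eef_pos: [0.5625, 0.0471, 0.0449]
tool_rot: [0.652, 0.758, -0.001, 0.001]
ft_force: [2.4, -5.3, 0.0]
grip_width: -0.0001
grasp_force: 2.9
```

drive_tool(rows=[{"dx":0.008,"dy":0,"dz":0,"wx":0,"wy":0,"wz":0,"hand":0},{"dx":0.014,"dy":0,"dz":0,"wx":0,"wy":0,"wz":0,"hand":0},{"dx":0.014,"dy":0,"dz":0,"wx":0,"wy":0,"wz":0,"hand":0}])

```text
clock: 10.25
eef_pos: [0.5625, 0.0472, 0.0449]
tool_rot: [0.652, 0.758, -0.001, 0.001]
ft_force: [3.4, -6.6, 0.8]
grip_width: 0.0002
grasp_force: 3.7
```

drive_tool(rows=[{"dx":0.004,"dy":0,"dz":0,"wx":0,"wy":0,"wz":0,"hand":0},{"dx":0.004,"dy":0,"dz":0,"wx":0,"wy":0,"wz":0,"hand":0},{"dx":0.004,"dy":0,"dz":0,"wx":0,"wy":0,"wz":0,"hand":0}])

```text
clock: 10.55
eef_pos: [0.5625, 0.0472, 0.0449]
tool_rot: [0.652, 0.758, -0.001, 0.001]
ft_force: [2.7, -7.3, 1.0]
grip_width: -0.0001
grasp_force: 3.9
```

drive_tool(rows=[{"dx":0.002,"dy":0,"dz":0,"wx":0,"wy":0,"wz":0,"hand":0},{"dx":0.002,"dy":0,"dz":0,"wx":0,"wy":0,"wz":0,"hand":0},{"dx":0.002,"dy":0,"dz":0,"wx":0,"wy":0,"wz":0,"hand":0},{"dx":0.002,"dy":0,"dz":0,"wx":0,"wy":0,"wz":0,"hand":0},{"dx":0.002,"dy":0,"dz":0,"wx":0,"wy":0,"wz":0,"hand":0},{"dx":0.002,"dy":0,"dz":0,"wx":0,"wy":0,"wz":0,"hand":0}])

```text
clock: 11.15
eef_pos: [0.5625, 0.0472, 0.0449]
tool_rot: [0.652, 0.758, -0.001, 0.001]
ft_force: [2.3, -7.9, 0.6]
grip_width: -0.0
grasp_force: 4.0
```

drive_tool(rows=[{"dx":0.001,"dy":0,"dz":0,"wx":0,"wy":0,"wz":0,"hand":0},{"dx":0.001,"dy":0,"dz":0,"wx":0,"wy":0,"wz":0,"hand":0},{"dx":0.001,"dy":0,"dz":0,"wx":0,"wy":0,"wz":0,"hand":0},{"dx":0.001,"dy":0,"dz":0,"wx":0,"wy":0,"wz":0,"hand":0},{"dx":0.001,"dy":0,"dz":0,"wx":0,"wy":0,"wz":0,"hand":0},{"dx":0.001,"dy":0,"dz":0,"wx":0,"wy":0,"wz":0,"hand":0},{"dx":0.001,"dy":0,"dz":0,"wx":0,"wy":0,"wz":0,"hand":0},{"dx":0.001,"dy":0,"dz":0,"wx":0,"wy":0,"wz":0,"hand":0}])

```text
clock: 11.95
eef_pos: [0.5625, 0.0472, 0.0449]
tool_rot: [0.652, 0.758, -0.001, 0.001]
ft_force: [3.2, -8.0, -0.5]
grip_width: -0.0004
grasp_force: 4.1
```

```bash
python3 - <<'E'
from h import *
C,im=snap('wrist','w6.png'); o=bot.get_obs(); print(o['clock'],o['eef_pos'],o['ft_force'])
E
```

```text
12.0 [0.56253413 0.04722744 0.0449094 ] [ 2.43189252 -7.83946508  0.97364431]
```

View pics/w6.png

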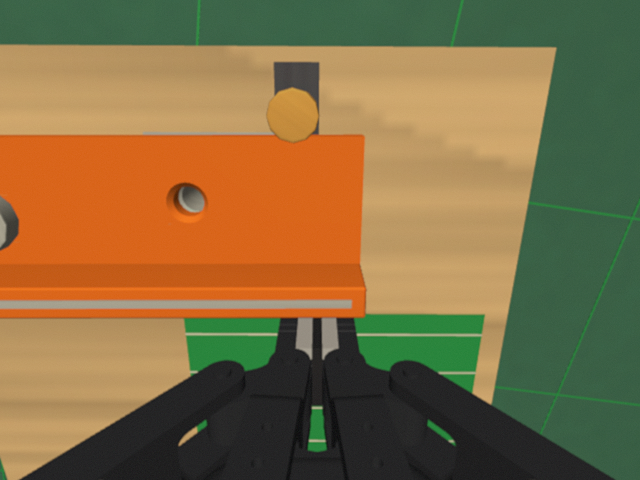

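The plate is home: its edge bears on the post at (293,138), the push held at about 8 N for over a second and the TCP stayed still. The hole is at (187,202). I'll back straight off, rise, and measure the hole from above.

drive_tool(rows=[{"dx":-0.1,"dy":0,"dz":0,"wx":0,"wy":0,"wz":0,"hand":0},{"dx":-0.35,"dy":0,"dz":0,"wx":0,"wy":0,"wz":0,"hand":0},{"dx":-0.5,"dy":0,"dz":-0.4,"wx":0,"wy":0,"wz":0,"hand":0},{"dx":-0.7,"dy":-0.4,"dz":-1.2,"wx":0,"wy":0,"wz":0,"hand":0},{"dx":-0.9,"dy":-0.9,"dz":-2,"wx":0,"wy":0,"wz":0,"hand":0},{"dx":-0.9,"dy":-0.9,"dz":-2,"wx":0,"wy":0,"wz":0,"hand":0},{"dx":-0.9,"dy":-0.9,"dz":-2,"wx":0,"wy":0,"wz":0,"hand":0},{"dx":-0.9,"dy":-0.9,"dz":-2,"wx":0,"wy":0,"wz":0,"hand":0}])

```text
clock: 12.8
eef_pos: [0.5238, -0.002, 0.1437]
tool_rot: [0.652, 0.758, -0.0, -0.001]
ft_force: [1.2, -0.1, -0.6]
grip_width: 0.0003
grasp_force: 0.0
```

```bash
python3 - <<'E'
from h import *
C,im=snap('wrist','w7.png'); o=bot.get_obs(); print(o['clock'],o['eef_pos'],o['ft_force'])
X=R.from_quat(o['tool_rot']).as_matrix(); print('xyaw',np.arctan2(X[1,0],X[0,0]))
# orange mask & hole inside plate; cap
hsv=cv2.cvtColor(im,cv2.COLOR_RGB2HSV); m=cv2.inRange(hsv,(6,170,120),(16,255,255))
cs,h=cv2.findContours(m,cv2.RETR_CCOMP,cv2.CHAIN_APPROX_NONE)
for c,hh in zip(cs,h[0]):
    if cv2.contourArea(c)>150:
        x=cv2.fitEllipse(c); print('hole' if hh[3]>=0 else 'outer',cv2.contourArea(c),np.round(x[0],1),np.round(x[1],1),np.round(pt(C,*x[0],.032),4),np.round(pt(C,*x[0],.041),4))
        if hh[3]<0: print([np.round(pt(C,*q,.032),4)[:2].tolist() for q in cv2.boxPoints(cv2.minAreaRect(c))], np.round(cv2.boxPoints(cv2.minAreaRect(c))).tolist())
for r in bot.look_for('wrist','plate')[:1]: print(r['score'],np.round(r['extent']))
E
```

```text
12.85 [ 0.52362184 -0.00185418  0.14322937] [ 0.57364226  0.53033544 -0.52749189]
xyaw 1.7221331821023382
outer 34103.0 [277.2  97.9] [128.5 390.1] [0.4886 0.0765 0.032 ] [0.4895 0.0766 0.041 ]
[[0.3984, 0.0934], [0.5696, 0.1193], [0.5848, 0.0581], [0.3979, 0.0296]] [[119.0, 40.0], [432.0, 40.0], [432.0, 155.0], [119.0, 155.0]]
hole 2207.0 [296.3 145. ] [  8.3 553.9] [0.5031 0.0517 0.032 ] [0.5035 0.0527 0.041 ]
hole 408.5 [312.7  85.9] [20.8 25.3] [0.508  0.0859 0.032 ] [0.5081 0.0857 0.041 ]
hole 1689.0 [180.   96.6] [44.3 48.6] [0.4331 0.0687 0.032 ] [0.436  0.0691 0.041 ]
0.74 [275.  98. 308. 123.]
```

View pics/w7.png

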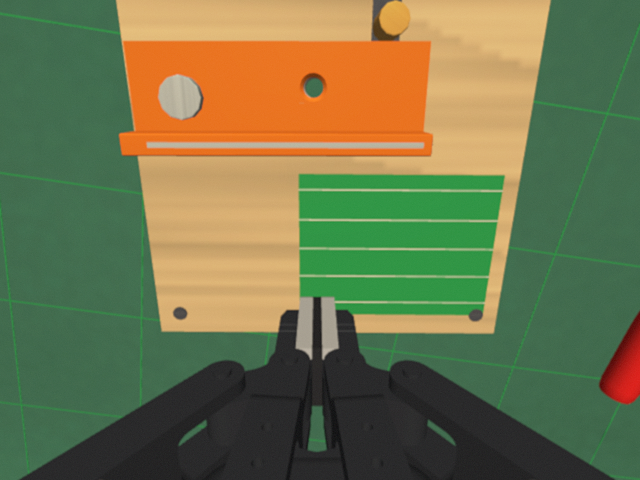

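The plate has stayed home: hole at (314,86), cap at (180,97) and post at (395,18), with the edge at row 41. That puts the hole at about (0.508, 0.086) in the world. Now to the pin.

drive_tool(rows=[{"dx":0.8,"dy":-0.2,"dz":-0.6,"wx":0,"wy":0,"wz":0,"hand":60},{"dx":1.7,"dy":-0.4,"dz":-0.6,"wx":0,"wy":0,"wz":0,"hand":60},{"dx":2.6,"dy":-0.6,"dz":-0.6,"wx":0,"wy":0,"wz":0,"hand":60},{"dx":3.5,"dy":-0.8,"dz":-0.6,"wx":0,"wy":0,"wz":0,"hand":60},{"dx":4.2,"dy":-1.0,"dz":-0.6,"wx":0,"wy":0,"wz":0,"hand":60},{"dx":4.2,"dy":-1.0,"dz":-0.6,"wx":0,"wy":0,"wz":0,"hand":60},{"dx":4.2,"dy":-1.0,"dz":-0.6,"wx":0,"wy":0,"wz":0,"hand":60},{"dx":4.2,"dy":-1.0,"dz":-0.6,"wx":0,"wy":0,"wz":0,"hand":60}])

```text
clock: 13.7
eef_pos: [0.4434, 0.1974, 0.174]
tool_rot: [0.652, 0.758, -0.001, -0.0]
ft_force: [0.3, -0.5, -0.8]
grip_width: 0.0597
grasp_force: 0.0
```

```bash
python3 - <<'E'
from h import *
C,im=snap('wrist','w8.png'); o=bot.get_obs(); print(o['clock'],o['eef_pos'],o['ft_force'],o['grip_width'])
X=R.from_quat(o['tool_rot']).as_matrix(); print('xyaw',np.arctan2(X[1,0],X[0,0]))
for t in('pin','pin_head','pin_block'):
    for r in bot.outline_of('wrist',t)[:1]:
        m=r['region']; ys,xs=np.nonzero(m); print(t,r['score'],np.round(r['extent']),m.sum(),np.round(pt(C,xs.mean(),ys.mean(),.052),4))
g=im.max(2); m=(g<70).astype(np.uint8); n,l,s,c=cv2.connectedComponentsWithStats(m)
for i in range(1,n):
    if s[i,4]>150: print(s[i],np.round(c[i],1),np.round(pt(C,*c[i],.068),4))
E
```

```text
13.75 [0.44368163 0.19710179 0.17417558] [-0.14709233  0.79646424  0.09246815] 0.0601304886827975
xyaw 1.7204430815700393
pin 0.97 [314.  75.  35.  41.] 1268 [0.4282 0.2915 0.052 ]
pin_head 0.84 [318.  77.  36.  41.] 1249 [0.4283 0.2917 0.052 ]
pin_block 0.76 [316.  76. 118. 130.] 7179 [0.4282 0.2912 0.052 ]
[ 298   55   36   40 1109] [315.3  74.4] [0.4284 0.2911 0.068 ]
[    0   304   640   176 46457] [316.4 426.1] [0.4658 0.0478 0.068 ]
```

View pics/w8.png

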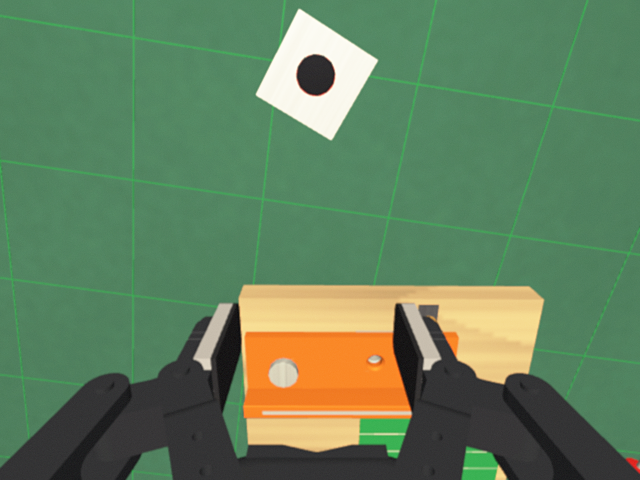

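The pin's knob is at (315,75), or (0.4283, 0.2913) in the world. It was seen from the same relative viewpoint as the hole, so camera bias cancels. I'll move above it.

drive_tool(rows=[{"dx":0.8,"dy":-0.01,"dz":0,"wx":0,"wy":0,"wz":0,"hand":60},{"dx":1.6,"dy":-0.02,"dz":0.5,"wx":0,"wy":0,"wz":0,"hand":60},{"dx":1.9,"dy":-0.02,"dz":1.0,"wx":0,"wy":0,"wz":0,"hand":60},{"dx":1.9,"dy":-0.02,"dz":1.5,"wx":0,"wy":0,"wz":0,"hand":60},{"dx":1.9,"dy":-0.02,"dz":1.5,"wx":0,"wy":0,"wz":0,"hand":60},{"dx":1.9,"dy":-0.02,"dz":1.5,"wx":0,"wy":0,"wz":0,"hand":60},{"dx":1.9,"dy":-0.02,"dz":1.5,"wx":0,"wy":0,"wz":0,"hand":60}])

```text
clock: 14.6
eef_pos: [0.4294, 0.2917, 0.1013]
tool_rot: [0.652, 0.758, 0.001, 0.0]
ft_force: [0.2, 0.5, 0.8]
grip_width: 0.0599
grasp_force: 0.0
```

```bash
python3 - <<'E'
from h import *
o=bot.get_obs(); print(o['clock'],o['eef_pos'],o['ft_force'])
X=R.from_quat(o['tool_rot']).as_matrix(); print('xyaw',np.arctan2(X[1,0],X[0,0]),X[:,2]); print('to go',X.T@(np.array([.4283,.2913,.049])-o['eef_pos'])/.05)
E
```

```text
14.6 [0.42940018 0.29165696 0.10127815] [0.22711082 0.54495665 0.75166669]
xyaw 1.7203079603311386 [ 0.00206394  0.00137666 -0.99999692]
to go [-0.00488395 -0.02516981  1.0455045 ]
```

drive_tool(rows=[{"dx":0,"dy":-0.025,"dz":0.4,"wx":0,"wy":0,"wz":0,"hand":50},{"dx":0,"dy":-0.025,"dz":0.8,"wx":0,"wy":0,"wz":0,"hand":40},{"dx":0,"dy":-0.025,"dz":1.03,"wx":0,"wy":0,"wz":0,"hand":40},{"dx":0,"dy":-0.025,"dz":1.03,"wx":0,"wy":0,"wz":0,"hand":40},{"dx":0,"dy":-0.025,"dz":1.03,"wx":0,"wy":0,"wz":0,"hand":10},{"dx":0,"dy":-0.025,"dz":1.03,"wx":0,"wy":0,"wz":0,"hand":10},{"dx":0,"dy":-0.025,"dz":1.03,"wx":0,"wy":0,"wz":0,"hand":10},{"dx":0,"dy":-0.025,"dz":1.03,"wx":0,"wy":0,"wz":0,"hand":10},{"dx":0,"dy":-0.025,"dz":1.03,"wx":0,"wy":0,"wz":0,"hand":10}])

```text
clock: 15.5
eef_pos: [0.4279, 0.2921, 0.0496]
tool_rot: [0.652, 0.758, 0.001, 0.0]
ft_force: [-0.4, -0.9, 6.5]
grip_width: 0.0211
grasp_force: 58.7
```

drive_tool(rows=[{"dx":0,"dy":0,"dz":-0.2,"wx":0,"wy":0,"wz":0,"hand":10},{"dx":0,"dy":0,"dz":-0.5,"wx":0,"wy":0,"wz":0,"hand":10},{"dx":0,"dy":0,"dz":-1.0,"wx":0,"wy":0,"wz":0,"hand":10},{"dx":0,"dy":0,"dz":-1.6,"wx":0,"wy":0,"wz":0,"hand":10},{"dx":0,"dy":0,"dz":-1.6,"wx":0,"wy":0,"wz":0,"hand":10},{"dx":0,"dy":0,"dz":-1.6,"wx":0,"wy":0,"wz":0,"hand":10}])

```text
clock: 16.1
eef_pos: [0.4272, 0.2918, 0.1292]
tool_rot: [0.652, 0.758, 0.001, 0.0]
ft_force: [-0.6, -0.9, -1.2]
grip_width: 0.0201
grasp_force: 59.5
```

```bash
python3 - <<'E'
from h import *
C,im=snap('wrist','w9.png'); o=bot.get_obs(); print(o['clock'],o['eef_pos'],o['ft_force'],o['grip_width'])
X=R.from_quat(o['tool_rot']).as_matrix()
for t in('pin','pin_head'):
    for r in bot.look_for('wrist',t)[:2]: print(t,round(r['score'],2),np.round(r['extent']))
# expected pixel of knob top in gripper
print('knob top exp',px(C,o['eef_pos']+X@np.array([0,0,-.018])),'tip exp',px(C,o['eef_pos']+X@np.array([0,0,.044])))
# target: hole (.508,.0859)+(tcp at grasp - measured pin)
T=np.array([.508-.0004,.0859+.0008,o['eef_pos'][2]]); print(X.T@(T-o['eef_pos'])/.05)
E
```

```text
16.15 [0.42644975 0.29134196 0.12817935] [ 1.06481157 -0.46635942 -0.88120514] 0.020550566245395058
pin 0.63 [314. 332.  57. 111.]
pin_head 0.74 [317. 333.  62. 108.]
knob top exp (np.float64(313.4182793008415), np.float64(355.95039098606594)) tip exp (np.float64(314.41948642674566), np.float64(278.3838395970123))
[-4.29049796e+00  9.88486248e-01 -3.49308124e-05]
```

The pin is in hand, and its tip sits where it should (row ~278). Carrying it over the hole.

drive_tool(rows=[{"dx":-0.5,"dy":0.1,"dz":0,"wx":0,"wy":0,"wz":0,"hand":10},{"dx":-1.2,"dy":0.25,"dz":0,"wx":0,"wy":0,"wz":0,"hand":10},{"dx":-2.0,"dy":0.45,"dz":0,"wx":0,"wy":0,"wz":0,"hand":10},{"dx":-2.8,"dy":0.65,"dz":0,"wx":0,"wy":0,"wz":0,"hand":10},{"dx":-3.6,"dy":0.85,"dz":0,"wx":0,"wy":0,"wz":0,"hand":10},{"dx":-4.1,"dy":0.95,"dz":0,"wx":0,"wy":0,"wz":0,"hand":10},{"dx":-4.29,"dy":0.99,"dz":0,"wx":0,"wy":0,"wz":0,"hand":10},{"dx":-4.29,"dy":0.99,"dz":0,"wx":0,"wy":0,"wz":0,"hand":10},{"dx":-4.29,"dy":0.99,"dz":0,"wx":0,"wy":0,"wz":0,"hand":10},{"dx":-4.29,"dy":0.99,"dz":0,"wx":0,"wy":0,"wz":0,"hand":10}])

```text
clock: 17.25
eef_pos: [0.5074, 0.0881, 0.128]
tool_rot: [0.651, 0.759, -0.0, -0.0]
ft_force: [0.0, 0.7, -0.5]
grip_width: 0.0204
grasp_force: 59.5
```

```bash
python3 - <<'E'
from h import *
C,im=snap('wrist','w10.png'); o=bot.get_obs(); print(o['clock'],o['eef_pos'],o['ft_force'],o['grip_width'])
X=R.from_quat(o['tool_rot']).as_matrix(); print('z',X[:,2],'xyaw',np.arctan2(X[1,0],X[0,0]))
T=np.array([.508-.0004,.0859+.0008,o['eef_pos'][2]]); print(X.T@(T-o['eef_pos'])/.05)
hsv=cv2.cvtColor(im,cv2.COLOR_RGB2HSV); m=cv2.inRange(hsv,(6,170,90),(16,255,255))
cs,h=cv2.findContours(m,cv2.RETR_CCOMP,cv2.CHAIN_APPROX_NONE)
for c,hh in zip(cs,h[0]):
    if cv2.contourArea(c)>100 and len(c)>5:
        x=cv2.fitEllipse(c); print('hole' if hh[3]>=0 else 'outer',cv2.contourArea(c),np.round(x[0],1),np.round(x[1],1),np.round(pt(C,*x[0],.032),4),cv2.boundingRect(c))
print('hole exp px',px(C,[.508,.0859,.032]),'tip exp',px(C,o['eef_pos']+X@np.array([0,0,.044])))
E
```

```text
17.3 [0.50757946 0.08815294 0.12813913] [0.28664245 0.09409912 0.22093863] 0.02035908746362225
z [-5.35638295e-04  2.01703880e-04 -9.99999836e-01] xyaw 1.7238031409997518
[-2.87818697e-02 -4.02282220e-03 -6.08132131e-06]
outer 27199.0 [279.3 259.6] [117.  385.6] [0.4865 0.0732 0.032 ] (136, 205, 294, 113)
hole 1406.0 [192.7 258.3] [41.8 42.9] [0.4336 0.0658 0.032 ] (171, 237, 44, 44)
hole 256.5 [317.1 243.9] [16.4 20.1] [0.5079 0.0869 0.032 ] (307, 236, 21, 17)
hole exp px (np.float64(316.997840424262), np.float64(245.42558018343587)) tip exp (np.float64(316.5499967397489), np.float64(278.5245428577996))
```

drive_tool(rows=[{"dx":-0.02,"dy":0,"dz":0.3,"wx":0,"wy":0,"wz":0,"hand":10},{"dx":-0.022,"dy":0,"dz":0.6,"wx":0,"wy":0,"wz":0,"hand":10},{"dx":-0.022,"dy":0,"dz":0.85,"wx":0,"wy":0,"wz":0,"hand":10},{"dx":-0.022,"dy":0,"dz":0.92,"wx":0,"wy":0,"wz":0,"hand":10},{"dx":-0.022,"dy":0,"dz":0.92,"wx":0,"wy":0,"wz":0,"hand":10},{"dx":-0.022,"dy":0,"dz":0.92,"wx":0,"wy":0,"wz":0,"hand":10}])

```text
clock: 17.9
eef_pos: [0.5086, 0.0864, 0.0829]
tool_rot: [0.651, 0.759, 0.0, 0.0]
ft_force: [0.4, -0.6, -0.6]
grip_width: 0.0206
grasp_force: 59.5
```

```bash
python3 - <<'E'
from h import *
C,im=snap('wrist','w11.png'); o=bot.get_obs(); print(o['clock'],o['eef_pos'],o['ft_force'],o['grip_width'])
X=R.from_quat(o['tool_rot']).as_matrix()
T=np.array([.5075,.0868,o['eef_pos'][2]]); print(X.T@(T-o['eef_pos'])/.05)
print('hole exp px',px(C,[.508,.0862,.032]),'tip exp',px(C,o['eef_pos']+X@np.array([0,0,.0436])))
hsv=cv2.cvtColor(im,cv2.COLOR_RGB2HSV); m=cv2.inRange(hsv,(4,150,80),(18,255,255))
for r in range(255,300,3): print(r,''.join('o' if v else '.' for v in m[r,285:350]))
E
```

```text
17.95 [0.50881303 0.086282   0.08307898] [-0.20465876  1.09238598 -0.36057345] 0.020158120818363122
[ 1.42053812e-02 -2.43958278e-02 -3.42169854e-05]
hole exp px (np.float64(314.92097710589513), np.float64(272.7988939477988)) tip exp (np.float64(316.65788786097386), np.float64(279.27837653430873))
255 ooooooooooooooooooooooooooooooooooooooooooooooooooooooooooooooooo
258 ooooooooooooooooooooooooooooooooooooooooooooooooooooooooooooooooo
261 ooooooooooooooooooooooooooooooooooooooooooooooooooooooooooooooooo
264 oooooooooooooooooooooooo..............ooooooooooooooooooooooooooo
267 ooooooooooooooooooooo....................oooooooooooooooooooooooo
270 ooooooooooooooooooo.......................ooooooooooooooooooooooo
273 oooooooooooooooooooo.....................oooooooooooooooooooooooo
276 oooooooooooooooooooooo.................oooooooooooooooooooooooooo
279 oooooooooooooooooooooooo................ooooooooooooooooooooooooo
282 ooooooooooooooooooooooo...................ooooooooooooooooooooooo
285 oooooooooooooooooooooo.....................oooooooooooooooooooooo
288 oooooooooooooooooooooo.....................oooooooooooooooooooooo
291 oooooooooooooooooooooo.....................oooooooooooooooooooooo
294 oooooooooooooooooooo.........................oooooooooooooooooooo
297 ...oooooooooooo..................................oooooooooooo....
```

drive_tool(rows=[{"dx":0.006,"dy":-0.014,"dz":0.08,"wx":0,"wy":0,"wz":0,"hand":10},{"dx":0.006,"dy":-0.014,"dz":0.14,"wx":0,"wy":0,"wz":0,"hand":10},{"dx":0.006,"dy":-0.014,"dz":0.2,"wx":0,"wy":0,"wz":0,"hand":10},{"dx":0.006,"dy":-0.014,"dz":0.24,"wx":0,"wy":0,"wz":0,"hand":10},{"dx":0.006,"dy":-0.014,"dz":0.24,"wx":0,"wy":0,"wz":0,"hand":10}])

```text
clock: 18.45
eef_pos: [0.5073, 0.0859, 0.0699]
tool_rot: [0.652, 0.758, -0.0, -0.0]
ft_force: [0.5, 0.3, -0.4]
grip_width: 0.0203
grasp_force: 59.5
```

drive_tool(rows=[{"dx":0,"dy":0,"dz":0.04,"wx":0,"wy":0,"wz":0,"hand":10},{"dx":0,"dy":0,"dz":0.08,"wx":0,"wy":0,"wz":0,"hand":10},{"dx":0,"dy":0,"dz":0.08,"wx":0,"wy":0,"wz":0,"hand":10}])

```text
clock: 18.75
eef_pos: [0.5073, 0.086, 0.066]
tool_rot: [0.652, 0.758, -0.0, -0.0]
ft_force: [-0.1, 0.2, 0.1]
grip_width: 0.0205
grasp_force: 59.5
```

No side force, and the tip is already through the plate. Continuing down.

drive_tool(rows=[{"dx":0,"dy":0,"dz":0.04,"wx":0,"wy":0,"wz":0,"hand":10},{"dx":0,"dy":0,"dz":0.08,"wx":0,"wy":0,"wz":0,"hand":10},{"dx":0,"dy":0,"dz":0.12,"wx":0,"wy":0,"wz":0,"hand":10},{"dx":0,"dy":0,"dz":0.12,"wx":0,"wy":0,"wz":0,"hand":10}])

```text
clock: 19.15
eef_pos: [0.5076, 0.086, 0.0601]
tool_rot: [0.652, 0.758, 0.0, 0.0]
ft_force: [0.1, 1.4, -0.6]
grip_width: 0.0203
grasp_force: 59.5
```

drive_tool(rows=[{"dx":0,"dy":0,"dz":0.04,"wx":0,"wy":0,"wz":0,"hand":10},{"dx":0,"dy":0,"dz":0.08,"wx":0,"wy":0,"wz":0,"hand":10},{"dx":0,"dy":0,"dz":0.12,"wx":0,"wy":0,"wz":0,"hand":10},{"dx":0,"dy":0,"dz":0.12,"wx":0,"wy":0,"wz":0,"hand":10}])

```text
clock: 19.55
eef_pos: [0.5076, 0.086, 0.0541]
tool_rot: [0.652, 0.758, 0.0, 0.0]
ft_force: [1.1, -0.2, -1.5]
grip_width: 0.0204
grasp_force: 59.5
```

drive_tool(rows=[{"dx":0,"dy":0,"dz":0.04,"wx":0,"wy":0,"wz":0,"hand":10},{"dx":0,"dy":0,"dz":0.08,"wx":0,"wy":0,"wz":0,"hand":10},{"dx":0,"dy":0,"dz":0.08,"wx":0,"wy":0,"wz":0,"hand":10}])

```text
clock: 19.85
eef_pos: [0.5076, 0.086, 0.0501]
tool_rot: [0.652, 0.758, 0.0, 0.0]
ft_force: [0.4, 0.3, -1.3]
grip_width: 0.0199
grasp_force: 59.5
```

drive_tool(rows=[{"dx":0,"dy":0,"dz":0.03,"wx":0,"wy":0,"wz":0,"hand":10},{"dx":0,"dy":0,"dz":0.06,"wx":0,"wy":0,"wz":0,"hand":10},{"dx":0,"dy":0,"dz":0.06,"wx":0,"wy":0,"wz":0,"hand":10}])

```text
clock: 20.15
eef_pos: [0.5077, 0.086, 0.0472]
tool_rot: [0.652, 0.758, 0.0, 0.0]
ft_force: [2.0, 0.4, -1.0]
grip_width: 0.0208
grasp_force: 59.5
```

drive_tool(rows=[{"dx":0,"dy":0,"dz":0.02,"wx":0,"wy":0,"wz":0,"hand":10},{"dx":0,"dy":0,"dz":0.02,"wx":0,"wy":0,"wz":0,"hand":10}])

```text
clock: 20.35
eef_pos: [0.5077, 0.086, 0.0463]
tool_rot: [0.652, 0.758, 0.0, 0.0]
ft_force: [1.1, 0.3, -0.1]
grip_width: 0.0202
grasp_force: 59.5
```

drive_tool(rows=[{"dx":0,"dy":0,"dz":0.02,"wx":0,"wy":0,"wz":0,"hand":10},{"dx":0,"dy":0,"dz":0.02,"wx":0,"wy":0,"wz":0,"hand":10}])

```text
clock: 20.55
eef_pos: [0.5076, 0.086, 0.0456]
tool_rot: [0.652, 0.758, 0.0, 0.0]
ft_force: [1.1, 0.4, 1.8]
grip_width: 0.0205
grasp_force: 59.9
```

drive_tool(rows=[{"dx":0,"dy":0,"dz":0.015,"wx":0,"wy":0,"wz":0,"hand":10},{"dx":0,"dy":0,"dz":0.015,"wx":0,"wy":0,"wz":0,"hand":10}])

```text
clock: 20.75
eef_pos: [0.5077, 0.086, 0.0456]
tool_rot: [0.652, 0.758, 0.0, 0.0]
ft_force: [-2.0, 0.2, 7.8]
grip_width: 0.0203
grasp_force: 60.5
```

drive_tool(rows=[{"dx":0,"dy":0,"dz":0,"wx":0,"wy":0,"wz":0,"hand":24},{"dx":0,"dy":0,"dz":0,"wx":0,"wy":0,"wz":0,"hand":40},{"dx":0,"dy":0,"dz":0,"wx":0,"wy":0,"wz":0,"hand":44},{"dx":0,"dy":0,"dz":0,"wx":0,"wy":0,"wz":0,"hand":44},{"dx":0,"dy":0,"dz":0,"wx":0,"wy":0,"wz":0,"hand":44}])

```text
clock: 21.25
eef_pos: [0.5073, 0.086, 0.0443]
tool_rot: [0.652, 0.758, -0.0, -0.0]
ft_force: [0.3, -0.2, -0.2]
grip_width: 0.0439
grasp_force: 0.0
```

Seated (the force rose to 7.8 N with z stopped) and released. Rising and backing away to check.

drive_tool(rows=[{"dx":0,"dy":0,"dz":-0.3,"wx":0,"wy":0,"wz":0,"hand":44},{"dx":0,"dy":0,"dz":-0.9,"wx":0,"wy":0,"wz":0,"hand":44},{"dx":0,"dy":0,"dz":-1.7,"wx":0,"wy":0,"wz":0,"hand":44},{"dx":-0.8,"dy":0,"dz":-2.4,"wx":0,"wy":0,"wz":0,"hand":44},{"dx":-1.6,"dy":0,"dz":-2.6,"wx":0,"wy":0,"wz":0,"hand":44},{"dx":-1.8,"dy":0,"dz":-2.6,"wx":0,"wy":0,"wz":0,"hand":44},{"dx":-1.8,"dy":0,"dz":-2.6,"wx":0,"wy":0,"wz":0,"hand":44},{"dx":-1.8,"dy":0,"dz":-2.6,"wx":0,"wy":0,"wz":0,"hand":44}])

```text
clock: 22.05
eef_pos: [0.5202, -0.0026, 0.1735]
tool_rot: [0.652, 0.758, -0.0, -0.001]
ft_force: [-0.1, 0.2, -0.3]
grip_width: 0.0442
grasp_force: 0.0
```

```bash
python3 - <<'E'
from h import *
C,im=snap('wrist','w12.png'); o=bot.get_obs(); print(o['clock'],o['eef_pos'],o['ft_force'])
m=bot.outline_of('wrist','pin')
for r in m[:1]:
    ys,xs=np.nonzero(r['region']); print('pin',r['score'],np.round(r['extent']),np.round(pt(C,xs.mean(),ys.mean(),.05),4))
for z in(.064,.068,.075,.08):
  a=[px(C,[.508+.011*np.cos(t),.0863+.011*np.sin(t),zz]) for t in np.arange(0,6.3,.3) for zz in(z,z-.032)]; a=np.array(a); print('if knob top',z,a.min(0).round(1),a.max(0).round(1))
hsv=cv2.cvtColor(im,cv2.COLOR_RGB2HSV); k=cv2.inRange(hsv,(6,170,120),(16,255,255))
n,l,s,c=cv2.connectedComponentsWithStats(k); i=1+s[1:,4].argmax(); b=s[i]; cc=[(b[0],b[1]),(b[0]+b[2],b[1])]
q=[np.argwhere(l[:,u]==i)[0,0] for u in (b[0]+15,b[0]+b[2]-15)]; A=pt(C,b[0]+15,q[0],.032);B=pt(C,b[0]+b[2]-15,q[1],.032); print('plate edge yaw',np.arctan2(*(B-A)[1::-1]),b)
C2,im2=snap('top','top3.png')
for t,z in dict(paint_jar=.05,glue_bottle=.12,screwdriver=.02,pin=.05).items():
    for r in bot.look_for('top',t)[:1]: print(t,round(r['score'],2),np.round(r['extent']),np.round(pt(C2,*r['extent'][:2],z),3))
E
```

```text
22.1 [ 0.52011557 -0.00210671  0.17341941] [0.3107481  0.43539693 0.82597386]
pin 0.84 [316.  88.  36.  42.] [0.5078 0.0853 0.05  ]
if knob top 0.064 [299.8  64.1] [338.4 105.4]
if knob top 0.068 [299.5  63.5] [338.8 105.5]
if knob top 0.075 [298.9  62.4] [339.4 105.8]
if knob top 0.08 [298.4  61.6] [339.9 105.9]
plate edge yaw 0.14992966420194664 [  148    47   278   102 23067]
paint_jar 0.74 [195. 194.  28.  25.] [0.72  0.301 0.05 ]
glue_bottle 0.68 [196. 193.  27.  25.] [0.706 0.282 0.12 ]
screwdriver 0.66 [329. 168.  79.  13.] [ 0.784 -0.015  0.02 ]
```

The pin stands in the hole with the knob down: the z stop at 0.0456 matches the expected seated height. The plate yaw is still 0.150 and nothing else has moved.

```bash
python3 -c "
from workcell import bot
print(bot.job_done())"
```

```text
the job is handed in; nothing more can be done
None
```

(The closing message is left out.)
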